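# Nest the washed bowl covers upside down on the ring stand

## Task

The two domed bowl covers are standing upside down on the worktop. Set the large one, still upside down, level in the wire ring stand, and nest the small one upside down and roughly centred inside it, standing on its knob. Set the covers down gently rather than dropping them, and leave the other things where they are.

Things in the scene. Friction and masses are not known exactly. Their poses are not given: they have to be found in the camera images.
- large_lid: large domed white plastic cover, upside down on its knob, mouth up. 192 mm across, 68 mm high, about 180 g. Origin: centre of the knob's flat end (lowest point); z axis: out of the mouth. Knob: grey 52 mm disc, 22 mm high with its neck. Wall 4 mm, curving up into an upright skirt from z = 50 mm, 176 mm inside. Inside floor flat, 96 mm across, z = 26 mm. Tips if pressed on the rim
- large_lid_rim (a point): centre of the large cover's mouth, level with the rim's top. The rim is a rolled bead, radius 88 to 96 mm about this point, 10 mm high down from it; pinch it with one finger inside, one outside (30 N holds it)
- small_lid: small domed white plastic cover, also upside down on its knob. 114 mm across, 51 mm high, about 80 g. Origin: centre of the knob's flat end; z axis: out of the mouth. Knob: grey 40 mm disc, 15 mm high with its neck. Inside floor at z = 19 mm, upright skirt from z = 34 mm, 98 mm inside. Nested, its origin is 26 mm above the large cover's
- small_lid_rim (a point): centre of the small cover's mouth, level with the rim's top. The rim is a rolled bead, radius 49 to 57 mm about this point, 10 mm high down from it. Nested, it is 9 mm above the large rim's top, with 31 mm free all round between the two rims: open the fingers only a little there
- ring_stand: round stand of 7 mm steel wire, loose, 0.4 kg, 60 mm high: top hoop 179 mm across (165 inside), foot hoop 199 mm across, five struts. Origin: centre of the underside; z up. The large cover sits in the top hoop by its curved shoulder, knob hanging inside: its origin is then 24 mm above the stand's and its rim 92 mm
- filter: bystander: grey dishwasher filter, 70 mm mesh cylinder in a 110 mm base ring, 109 mm high; origin at the centre of its underside
- saucer: bystander: white porcelain saucer, 150 mm across, 22 mm high; origin at the centre of its underside
- tablespoon: bystander: steel tablespoon, 200 mm long, lying along its x axis; origin at its middle, on the underside
- crumb_vacuum: bystander: grey handheld crumb vacuum, 260 mm long along its x axis, 84 mm wide, 122 mm high; origin at the middle of its underside

How it is judged (in metres and radians):
At the end, for the whole second after the job is handed in: Large cover upside down in the ring stand: centred within 12 mm, level within 7 degrees, seated within 6 mm of its height; small cover upside down on the large one's inside floor: centred within 20 mm, level within 8 degrees; stand upright on the worktop; all at rest (horizontal distance between large_lid and ring_stand below 0.012 m and angle between large_lid's own z axis and vertical below 0.12 rad and z of large_lid in the frame of ring_stand between 0.018 and 0.03 m and angle between ring_stand's own z axis and vertical below 0.05 rad and height (world z) of ring_stand below 0.01 m and horizontal distance between small_lid and large_lid below 0.02 m and angle between small_lid's own z axis and vertical below 0.14 rad and z of small_lid in the frame of large_lid between 0.021 and 0.032 m and linear speed of each of large_lid, small_lid below 0.02 m/s); the robot touches nothing.
It fails at once if a cover is dropped from more than about 25 mm ((contact force between large_lid and the fingers below 0.05 N and linear speed of large_lid above 0.7 m/s) or (contact force between small_lid and the fingers below 0.05 N and linear speed of small_lid above 0.7 m/s)).
It fails at once if a cover is tipped over (more than 45 degrees) (angle between any of large_lid, small_lid's own z axis and vertical above 0.785 rad).
It fails at once if a bystander (filter, saucer, spoon, vacuum) is moved more than 30 mm (distance of any of filter, saucer, tablespoon, crumb_vacuum from where it was at the start of the episode above 0.03 m).
It also fails if it takes over 67 s, if anything falls off the work surface, if the arm or the gripper's body presses on something with over 40 N, if the wrist force passes 120 N, or if a joint passes its speed limit or range.

## Robot

A 6-joint arm with a two-finger parallel gripper is mounted at the origin on the work surface. World frame = base frame: x ahead of the robot, y to its left, z up, the work surface at z = 0. Lengths are in mm, angles in rad, forces in N, time in s.
With the tool pointing down it reaches from about 350 to 775 mm from the base axis. Payload 7.3 kg.
Tool frame: the origin (TCP) lies at the very end of the fingers, on their centre line; the grasp point (between the pads) lies 19 mm behind it; z points along the fingers, y is the line along which they close (so a half turn about z gives the same grasp; the last joint's range is limited). The gripper opens to 92 mm and grips with 3 to 60 N. Pads are 19 mm wide; open, the fingers measure 130 mm over their backs; the gripper's body (75 mm by 190 mm) begins 47 mm behind the grasp point.
Start: joints at [1.156, 0.342, 1.524, -0, 1.275, -0.146], TCP at [139.411, 506.171, 226.741] pointing down, gripper open.
Joint ranges: [-2.53, 2.53], [-0.77, 2.02], [0.04, 2.7], [-1, 4.14], [0.28, 2.66], [-3.11, 3.11]. Speed limits (rad/s): [2.57, 2.57, 3.14, 3.14, 3.14, 3.14].

## Interface

Orientations are given as [roll, pitch, yaw] about the fixed x, y, z axes, in that order (R = Rz(yaw) Ry(pitch) Rx(roll)).
In Python, from plant import * gives the robot as it stands.
- The arm moves only by the tool arm_command, never from a script. Its arguments are lists of equal length, an entry for each row: "gripper": the finger opening in mm, from 0 to 91.8; "dp": the shift along the tool's x, y, z in units of 25 mm (1.0 is 25 mm), a list of three; "twist": the turn about the tool's z in units of 5 degrees (1.0 is 5 degrees). A call has exactly 5 rows; each row shifts and turns the commanded pose from where the row before left it, along the tool's axes as they then stand; what a row does not reach is not made up. A row lasts 1/8 s, in which the tool goes at most 62.5 mm and 10.7 degrees, less where a joint would pass 70% of its speed; a pose out of reach is approached as far as the arm can. A call is refused whole if a number of a shift passes 1 or a number of a turn 1, either way. A call with a gripper value outside its range is refused whole. The fingers move at their own pace and stop on an object; the grip force is fixed at half the most. Time passes only in rows, so rows that do not move let the fingers close, or fill a call up. It gives the time, the measured TCP pose, the force, the opening and the grip force at its end, in the units of the state.
- get_obs(): the state, without advancing time (a new reading comes with each control period).
- capture(name): name is "side" or "top"; returns the picture (400x640x3 uint8, red, green, blue); there is no depth.
- get_calibration(name): a dict with "mtx" (3x3 intrinsics, pixels), "position" and "attitude" of the camera in the world. Camera axes: x right, y down, z forward; pixel columns grow to the right and rows downward; lengths in mm; the calibration is good to about 2 mm. A picture is of the moment at which its call begins. get_calibration takes no time and is no camera call.
- close_job(): hands the job in; it is judged then, once.
The state is a dict: "time": time; "joint_positions": joint angles; "dq": joint speeds; "tau": joint torques, N m; "tool_pos": TCP position; "tcp_rot": TCP orientation; "contact_force": force on the tool from outside, world axes, zero at the start; "moment": the same for the moment, N m; "grip_width": finger opening in mm; "finger_force": force on a finger pad.
Only numpy, scipy, OpenCV 4.12 (cv2) and the standard library are available. Lean on these libraries where they do the work, as an engineer would, in place of code of your own. Each camera call takes 0.05 s, during which the arm holds its last target. There are 200 camera calls.

## Working session

There is one attempt and no reset: what is moved stays moved. The work goes in short steps, Python scripts to look and compute and a tool call to move; the robot and the scene stay as the last step left them, time stands still between calls to the robot, and variables do not carry over. Pictures are saved under pics/ and viewed, at most 10 in all, crops included, and the job is handed in when it is done.

Besides the shell and the picture viewer there is one more tool, called in YAML: its name, and indented under it one key for each argument. arm_command: Moves the arm, as the interface text tells. Its arguments: {"type":"object","properties":{"gripper":{"type":"array"},"dp":{"type":"array"},"twist":{"type":"array"}},"required":["gripper","dp","twist"]}

```bash
mkdir -p pics
python3 - <<'E'
from plant import *
import cv2
for n in("top","side"):
    cv2.imwrite(f"pics/{n}0.png",capture(n)[:,:,::-1]); print(get_calibration(n))
o=get_obs();print(o)
E
```

```text
{'mtx': array([[421.79706537,   0.        , 318.00405295],
       [  0.        , 421.79706537, 199.40749987],
       [  0.        ,   0.        ,   1.        ]]), 'position': array([4.51861240e+02, 1.60020749e-01, 1.23393462e+03]), 'attitude': array([-2.99910909, -0.00902843, -1.56873553])}
{'mtx': array([[484.68676106,   0.        , 314.10820583],
       [  0.        , 484.68676106, 195.86163692],
       [  0.        ,   0.        ,   1.        ]]), 'position': array([ 319.57449983, -830.99225027,  936.46283193]), 'attitude': array([-2.34211319, -0.01677026, -0.33670931])}
{'time': 0.1, 'joint_positions': array([ 1.15600219e+00,  3.42664710e-01,  1.52493297e+00, -2.48663587e-05,
        1.27540041e+00, -1.45986841e-01]), 'dq': array([-0.00131219, -0.00119572, -0.00173378, -0.00195581, -0.00099251,
       -0.00022811]), 'tau': array([ 1.79691600e-03, -4.32000697e+01, -2.44698304e+01,  7.18010939e-02,
        5.25199191e-02, -3.11099861e-06]), 'tool_pos': array([139.25895198, 505.80980457, 226.10440077]), 'tcp_rot': array([-3.14019870e+00, -1.80922087e-04,  2.87279248e+00]), 'contact_force': array([-0.47656277, -0.05965875, -0.69480908]), 'moment': array([ 0.01866311,  0.02204461, -0.02896884]), 'finger_force': 0.0, 'grip_width': 91.89873639402764}
```

View pics/top0.png

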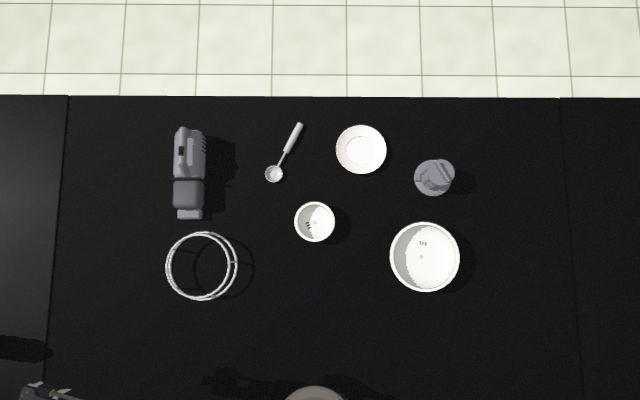

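View pics/side0.png

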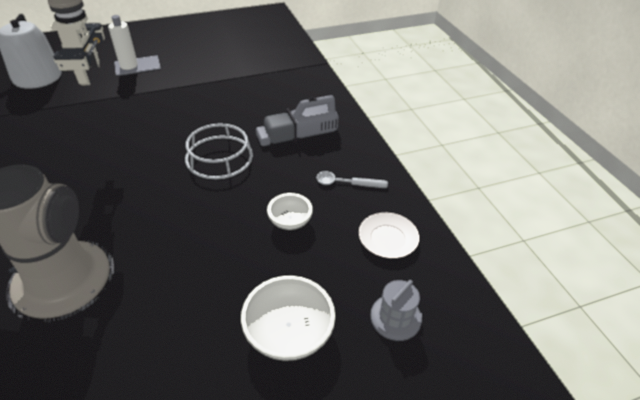

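```bash
cat > h.py <<'E'
from plant import *
import numpy as np, cv2
from scipy.spatial.transform import Rotation as Ro
from scipy.optimize import least_squares
def toplane(n,uv,z):
    c=get_calibration(n);R=Ro.from_euler('xyz',c['attitude']).as_matrix()
    uv=np.atleast_2d(uv).astype(float)
    d=np.c_[uv,np.ones(len(uv))]@np.linalg.inv(c['mtx']).T@R.T
    p=c['position'];return p[:2]+d[:,:2]*((z-p[2])/d[:,2:])
def proj(n,P):
    c=get_calibration(n);R=Ro.from_euler('xyz',c['attitude']).as_matrix()
    q=(np.atleast_2d(P)-c['position'])@R@c['mtx'].T;return q[:,:2]/q[:,2:]
def circ(P):
    s=least_squares(lambda v:np.hypot(*(P-v[:2]).T)-v[2],[*P.mean(0),90],loss='soft_l1',f_scale=2)
    return s.x.round(1),np.abs(s.fun).mean().round(2)
def blob(n,im,box,z,thr=110):
    x0,y0,x1,y1=box;g=(cv2.cvtColor(im[y0:y1,x0:x1],cv2.COLOR_RGB2GRAY)>thr).astype('u1')
    c=max(cv2.findContours(g,0,cv2.CHAIN_APPROX_NONE)[0],key=cv2.contourArea)
    c=cv2.convexHull(c)[:,0]
    return circ(toplane(n,c+[x0,y0],z))
E
python3 - <<'E'
from h import *
t=cv2.imread('pics/top0.png')[:,:,::-1];s=cv2.imread('pics/side0.png')[:,:,::-1]
print('L',blob('top',t,(380,212,470,300),63),blob('side',s,(230,265,345,365),63))
print('S',blob('top',t,(285,192,345,250),46),blob('side',s,(255,185,320,237),46))
a=t[220:310,155:255,::-1];b=s[115:185,175:260,::-1]
cv2.imwrite('pics/r.png',np.vstack([cv2.resize(a,(600,540),interpolation=2)]))
cv2.imwrite('pics/r2.png',cv2.resize(b,(680,560),interpolation=2))
E
```

```text
L (array([ 463. , -303.4,   96.7]), np.float64(0.42)) (array([ 462.8, -300.7,   98.5]), np.float64(0.79))
S (array([560.2,   0.9,  57.5]), np.float64(0.29)) (array([559.5,   1.9,  62.1]), np.float64(2.35))
```

View pics/r.png

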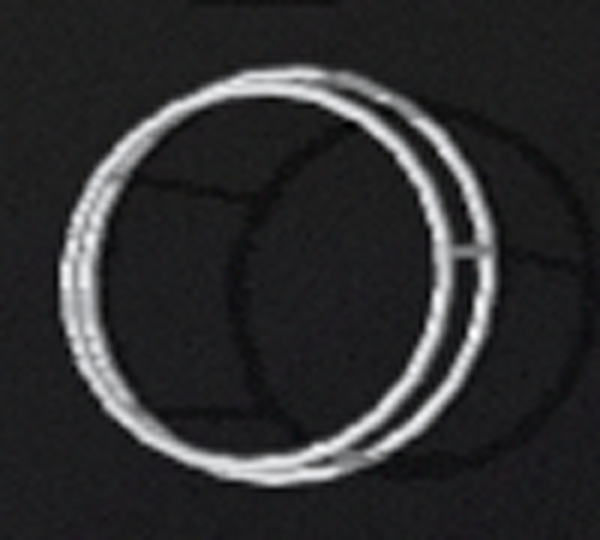

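View pics/r2.png

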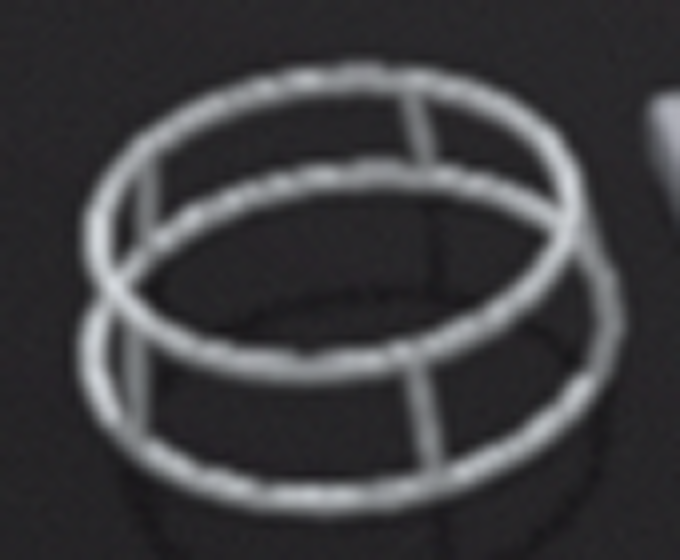

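The top crop shows both stand hoops (top hoop centre about crop (265,275), i.e. px (199,266)); the side crop shows both hoops and the struts. I'll fit the hoop model to the images.

```bash
cat >> h.py <<'E'
from scipy.optimize import minimize
TH=np.linspace(0,2*np.pi,360,endpoint=False);C=np.c_[np.cos(TH),np.sin(TH)]
def stand(imgs,x0,hoops=((86,56.5),(96,3.5))):
    def f(v):
        t=0
        for n,im in imgs.items():
            g=cv2.GaussianBlur(cv2.cvtColor(im,cv2.COLOR_RGB2GRAY),(0,0),1).astype('f4')
            for r,z in hoops:
                q=proj(n,np.c_[C*r+v,np.full(360,z)]).astype('f4')
                t-=cv2.remap(g,q[:,0],q[:,1],cv2.INTER_LINEAR).mean()
        return t
    b=min(((f(np.array(x0)+[i,j]),i,j) for i in range(-16,17,4) for j in range(-16,17,4)))
    s=minimize(f,np.array(x0)+b[1:],method='Nelder-Mead');return s.x.round(1),s.fun
E
python3 - <<'E'
from h import *
t=cv2.imread('pics/top0.png')[:,:,::-1];s=cv2.imread('pics/side0.png')[:,:,::-1]
x0=toplane('top',[199,266],56.5)[0];print(x0)
print(stand({'top':t},x0),stand({'side':s},x0),stand({'top':t,'side':s},x0))
# bystanders
print(toplane('top',[[190,220],[172,150],[206,150],[204,205],[274,174],[300,124],[361,149]],[0]).round())
E
```

```text
[434.64421662 316.86233064]
(array([436.6, 321.9]), np.float64(-323.6543273925781)) (array([436.7, 324.3]), np.float64(-286.0534973144531)) (array([436.6, 322.4]), np.float64(-606.4215087890625))
[[ 567.  364.]
 [ 777.  427.]
 [ 777.  326.]
 [ 611.  325.]
 [ 705.  121.]
 [ 860.   44.]
 [ 783. -140.]]
```

arm_command:
  gripper: [50,50,50,50,50]
  dp:
    - [0,0,0]
    - [0,0,0]
    - [0,0,0]
    - [0,0,0]
    - [0,0,0]
  twist: [-1,-1,-1,-0.08,0]

```text
time: 0.72
tool_pos: [139.3, 506.1, 226.5]
tcp_rot: [-3.141, -0.0, 3.14]
contact_force: [0.1, 0.0, 0.4]
grip_width: 50.7
finger_force: 0.0
```

arm_command:
  gripper: [50,50,50,50,50]
  dp:
    - [-1,-1,0]
    - [-1,-1,0]
    - [-1,-1,0]
    - [-1,-1,0]
    - [-1,-1,0]
  twist: [0,0,0,0,0]

```text
time: 1.35
tool_pos: [265.1, 380.3, 226.8]
tcp_rot: [3.141, 0.0, 3.14]
contact_force: [0.0, -0.1, 0.0]
grip_width: 49.9
finger_force: 0.0
```

arm_command:
  gripper: [50,50,50,50,50]
  dp:
    - [-1,-1,0]
    - [-1,-1,0]
    - [-1,-1,0]
    - [-1,-1,0]
    - [-1,-1,0]
  twist: [0,0,0,0,0]

```text
time: 1.98
tool_pos: [390.1, 255.3, 226.8]
tcp_rot: [3.141, 0.0, 3.14]
contact_force: [0.8, -0.1, 0.4]
grip_width: 50.1
finger_force: 0.0
```

arm_command:
  gripper: [50,50,50,50,50]
  dp:
    - [-1,-1,0]
    - [-1,-1,0]
    - [-0.92,-1,0]
    - [0,-1,0]
    - [0,-1,0]
  twist: [0,0,0,0,0]

```text
time: 2.6
tool_pos: [462.5, 130.2, 226.5]
tcp_rot: [3.142, -0.0, 3.14]
contact_force: [0.1, -0.1, 0.7]
grip_width: 50.2
finger_force: 0.0
```

arm_command:
  gripper: [50,50,50,50,50]
  dp:
    - [0,-1,0]
    - [0,-1,0]
    - [0,-1,0]
    - [0,-1,0]
    - [0,-1,0]
  twist: [0,0,0,0,0]

```text
time: 3.22
tool_pos: [462.3, 5.4, 226.7]
tcp_rot: [3.141, 0.0, 3.14]
contact_force: [1.5, 0.1, -1.0]
grip_width: 50.0
finger_force: 0.0
```

arm_command:
  gripper: [50,50,50,50,50]
  dp:
    - [0,-1,0]
    - [0,-1,0.5]
    - [0,-1,1]
    - [0,-1,1]
    - [0,-1,1]
  twist: [0,0,0,0,0]

```text
time: 3.85
tool_pos: [462.4, -119.7, 138.5]
tcp_rot: [3.142, 0.0, 3.14]
contact_force: [0.9, 0.3, -0.7]
grip_width: 49.9
finger_force: 0.0
```

arm_command:
  gripper: [50,50,50,50,50]
  dp:
    - [0,-1,0]
    - [0,-1,0]
    - [0,-1,0]
    - [0,-0.63,0]
    - [0,0,0]
  twist: [0,0,0,0,0]

```text
time: 4.47
tool_pos: [462.3, -210.2, 139.1]
tcp_rot: [3.141, -0.0, 3.14]
contact_force: [-0.3, -0.1, -0.1]
grip_width: 50.1
finger_force: 0.0
```

arm_command:
  gripper: [50,50,50,50,50]
  dp:
    - [0,0,1]
    - [0,0,1]
    - [0,0,0.8]
    - [0,0,0.5]
    - [0,0,0.34]
  twist: [0,0,0,0,0]

```text
time: 5.1
tool_pos: [462.5, -209.1, 47.8]
tcp_rot: [3.141, -0.0, -3.141]
contact_force: [-0.2, 0.7, -1.0]
grip_width: 50.3
finger_force: 0.0
```

arm_command:
  gripper: [25,14,10,6,4]
  dp:
    - [0,0,0]
    - [0,0,0]
    - [0,0,0]
    - [0,0,0]
    - [0,0,0]
  twist: [0,0,0,0,0]

```text
time: 5.72
tool_pos: [462.1, -209.7, 48.4]
tcp_rot: [-3.141, -0.0, 3.141]
contact_force: [-2.6, -0.6, 4.6]
grip_width: 8.5
finger_force: 29.9
```

arm_command:
  gripper: [2,0,0,0,0]
  dp:
    - [0,0,0]
    - [0,0,0]
    - [0,0,0]
    - [0,0,0]
    - [0,0,0]
  twist: [0,0,0,0,0]

```text
time: 6.35
tool_pos: [462.5, -209.6, 48.3]
tcp_rot: [-3.141, 0.0, -3.142]
contact_force: [-2.0, 0.4, 5.4]
grip_width: 8.2
finger_force: 29.9
```

arm_command:
  gripper: [0,0,0,0,0]
  dp:
    - [0,0,-0.2]
    - [0,0,-0.5]
    - [0,0,-1]
    - [0,0,-1]
    - [0,0,-1]
  twist: [0,0,0,0,0]

```text
time: 6.98
tool_pos: [462.2, -209.1, 141.7]
tcp_rot: [3.141, -0.0, -3.141]
contact_force: [0.0, -0.1, -1.7]
grip_width: 8.0
finger_force: 30.0
```

arm_command:
  gripper: [0,0,0,0,0]
  dp:
    - [0,0,-0.5]
    - [0,0,0]
    - [0,0,0]
    - [0,0,0]
    - [0,0,0]
  twist: [0,0,0,0,0]

```text
time: 7.6
tool_pos: [462.2, -209.4, 152.6]
tcp_rot: [3.141, -0.001, -3.142]
contact_force: [0.9, -0.1, -2.3]
grip_width: 7.7
finger_force: 30.0
```

Run:
```python
from h import *
t=capture('top');s=capture('side')
cv2.imwrite('pics/t1.png',t[:,:,::-1]);cv2.imwrite('pics/s1.png',s[:,:,::-1])
print(proj('top',[463,-302,165]),proj('side',[463,-302,165]))
v=np.hstack([t[180:320,340:540],s[180:320,180:380]])[:,:,::-1]
cv2.imwrite('pics/v1.png',cv2.resize(v,(800,280)))
```

```text
[[434.15696688 255.69824368]] [[286.81196373 285.32319869]]
```

View pics/s1.png

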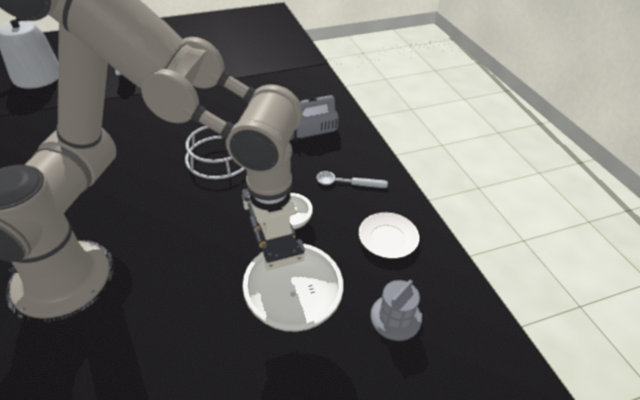

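```bash
cat >> h.py <<'E'
def rimfit(imgs,hinge,boxes,sgn,R=92,ro=96,thr=110):
    # hinge: bead centre at the fingers; sgn: lid centre lies at sgn*y from it
    def pts(v):
        ax,ay,yaw,dy,dz=v
        M=Ro.from_euler('xyz',[ax,ay,0]).as_matrix()
        c=np.array([np.sin(yaw),sgn*np.cos(yaw),0])*R
        P=np.c_[C*ro+c[:2],np.zeros(360)]
        return P@M.T+np.array(hinge)+[0,dy,dz], M@c+np.array(hinge)+[0,dy,dz]
    H={}
    for n,im in imgs.items():
        x0,y0,x1,y1=boxes[n];g=(cv2.cvtColor(im[y0:y1,x0:x1],cv2.COLOR_RGB2GRAY)>thr).astype('u1')
        c=max(cv2.findContours(g,0,cv2.CHAIN_APPROX_NONE)[0],key=cv2.contourArea)
        H[n]=cv2.convexHull(c)[:,0]+[x0,y0]
    def f(v):
        P,_=pts(v);r=[]
        for n,h in H.items():
            q=proj(n,P).astype('f4')
            r+=[cv2.pointPolygonTest(q.reshape(-1,1,2),(float(a),float(b)),True) for a,b in h]
        return np.r_[r,v[:2]*2,v[2]*2,v[3:]*.3]
    s=least_squares(f,[0.01,0,0,0,0],loss='soft_l1',diff_step=1e-3,x_scale=[.1,.1,.1,5,5])
    return np.degrees(s.x[:3]).round(1),s.x[3:].round(1),pts(s.x)[1].round(1),np.median(np.abs(s.fun)).round(2)
E
python3 - <<'E'
from h import *
t=cv2.imread('pics/t1.png')[:,:,::-1];s=cv2.imread('pics/s1.png')[:,:,::-1]
b={'top':(385,205,500,320),'side':(235,262,360,345)}
h=[462.2,-209.4,167.6]
print(rimfit({'side':s},h,b,-1),rimfit({'top':t},h,b,-1),rimfit({'top':t,'side':s},h,b,-1))
E
```

```text
(array([ 4.1, -0.3,  8.5]), array([0., 0.]), array([ 475.9, -300.2,  161.2]), np.float64(0.29)) (array([-2. ,  6.6,  8. ]), array([0., 0.]), array([ 475.4, -300.4,  169.3]), np.float64(0.45)) (array([3.2, 0.2, 8.3]), array([0., 0.]), array([ 475.4, -300.3,  162.4]), np.float64(0.41))
```

View pics/v1.png

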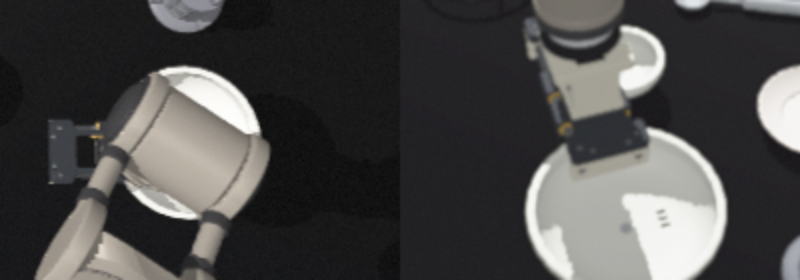

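The side view shows the lid hanging level within about 4°. Its centre is at px (293,285), so it has turned about 8° around the grasp and its centre is offset (+13.5,−91) mm from the TCP. I'll carry it to the stand with that offset.

arm_command:
  gripper: [0,0,0,0,0]
  dp:
    - [0,0.3,0]
    - [0,0.6,0]
    - [0,0.8,0]
    - [0,0.8,0]
    - [0,0.8,0]
  twist: [0,0,0,0,0]

```text
time: 8.32
tool_pos: [462.3, -125.2, 153.3]
tcp_rot: [3.141, 0.0, -3.141]
contact_force: [-0.1, 0.2, -2.0]
grip_width: 7.8
finger_force: 30.0
```

arm_command:
  gripper: [0,0,0,0,0]
  dp:
    - [0,0.8,0]
    - [0,0.8,0]
    - [0,0.8,0]
    - [0,0.8,0]
    - [0,0.8,0]
  twist: [0,0,0,0,0]

```text
time: 8.95
tool_pos: [462.1, -25.2, 153.4]
tcp_rot: [3.141, 0.0, -3.141]
contact_force: [0.3, 0.7, -1.5]
grip_width: 7.6
finger_force: 30.0
```

arm_command:
  gripper: [0,0,0,0,0]
  dp:
    - [0,0.8,0]
    - [0,0.8,0]
    - [0,0.8,0]
    - [0,0.8,0]
    - [0,0.8,0]
  twist: [0,0,0,0,0]

```text
time: 9.57
tool_pos: [461.9, 74.7, 153.4]
tcp_rot: [3.141, 0.0, -3.141]
contact_force: [0.4, -0.6, -1.9]
grip_width: 7.7
finger_force: 30.0
```

arm_command:
  gripper: [0,0,0,0,0]
  dp:
    - [0,0.8,0]
    - [0,0.8,0]
    - [0,0.8,0]
    - [0,0.8,0]
    - [0,0.8,0]
  twist: [0,0,0,0,0]

```text
time: 10.2
tool_pos: [461.7, 174.6, 153.4]
tcp_rot: [3.141, 0.0, -3.141]
contact_force: [0.2, 0.7, -0.9]
grip_width: 8.0
finger_force: 30.0
```

arm_command:
  gripper: [0,0,0,0,0]
  dp:
    - [0.3,0.8,0]
    - [0.3,0.8,0]
    - [0.3,0.8,0]
    - [0.3,0.8,0]
    - [0.3,0.8,0]
  twist: [0,0,0,0,0]

```text
time: 10.82
tool_pos: [423.8, 274.5, 153.4]
tcp_rot: [3.141, 0.0, -3.141]
contact_force: [0.4, 0.8, -2.1]
grip_width: 8.2
finger_force: 30.0
```

arm_command:
  gripper: [0,0,0,0,0]
  dp:
    - [0,0.8,0]
    - [0,0.8,0]
    - [0,0.8,0]
    - [0,0.8,0]
    - [0,0.8,0]
  twist: [0,0,0,0,0]

```text
time: 11.45
tool_pos: [425.0, 374.2, 153.1]
tcp_rot: [-3.142, -0.0, 3.141]
contact_force: [0.9, -0.9, -1.7]
grip_width: 7.8
finger_force: 30.0
```

arm_command:
  gripper: [0,0,0,0,0]
  dp:
    - [0,0.7,0]
    - [0,0.5,0]
    - [0,0.2,0]
    - [0,0,0]
    - [0,0,0]
  twist: [0,0,0,0,0]

```text
time: 12.08
tool_pos: [425.0, 407.4, 153.3]
tcp_rot: [-3.141, -0.0, 3.141]
contact_force: [0.4, -0.0, -2.8]
grip_width: 7.9
finger_force: 30.0
```

Run:
```python
from h import *
t=capture('top');s=capture('side');o=get_obs();p=o['tool_pos'];print(p)
cv2.imwrite('pics/t2.png',t[:,:,::-1]);cv2.imwrite('pics/s2.png',s[:,:,::-1])
v=np.hstack([t[200:340,100:300],s[60:200,140:340]])[:,:,::-1]
cv2.imwrite('pics/v2.png',cv2.resize(v,(800,280)))
c=p+[13.5,-91,12];print(proj('top',c),proj('side',c))
```

```text
[425.03526138 407.4562467  153.34656843]
[[187.44727234 265.04505359]] [[212.8618332  111.61477027]]
```

View pics/v2.png

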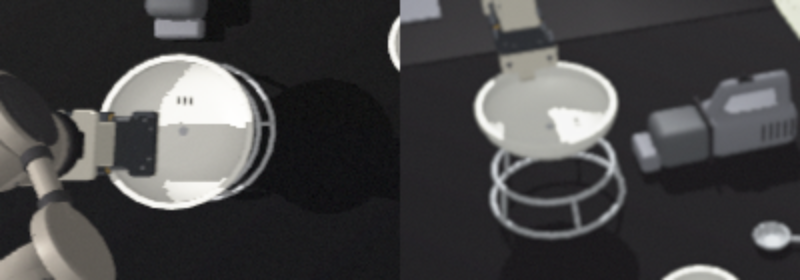

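Both views show the lid above the stand, hardly blocked by the arm: centre about top px (188,266) and side px (213,112). I'll fit it in each view.

Run:
```python
from h import *
t=cv2.imread('pics/t2.png')[:,:,::-1];s=cv2.imread('pics/s2.png')[:,:,::-1]
# drop the arm: keep only the part of the hull well away from the fingers
t[:,:160]=0
b={'top':(160,224,228,306),'side':(174,96,252,139)}
h=[425,407.4,168.3]
for k in(['side'],['top'],['top','side']):
    print(k,rimfit({n:dict(top=t,side=s)[n] for n in k},h,b,-1,thr=130))
```

```text
['side'] (array([20.2, -1.3,  8.5]), array([ 0.1, 13.4]), array([439.3, 322.1, 150.5]), np.float64(1.04))
['top'] (array([8.7, 0. , 8.5]), array([-0.,  0.]), array([438.6, 317.5, 154.5]), np.float64(0.35))
['top', 'side'] (array([ 7. , -0.3,  8.5]), array([0., 0.]), array([438.6, 317.1, 157.3]), np.float64(0.77))
```

Run:
```python
from h import *
h=np.array([425,407.4,168.3])
for a in(0,4,8,12):
    M=Ro.from_euler('x',a,degrees=True).as_matrix()
    c=np.array([13.5,-91,0])
    P=(np.c_[C*96+c[:2],np.zeros(360)])@M.T+h
    for n in('top','side'):
        q=proj(n,P);print(a,n,q.min(0).round(1),q.max(0).round(1))
t=cv2.imread('pics/t2.png');s=cv2.imread('pics/s2.png')
cv2.imwrite('pics/v3.png',cv2.resize(s[80:150,165:265],(800,560),interpolation=2))
```

```text
0 top [148.4 226.6] [225.8 304.6]
0 side [177.1  91.8] [247.7 131.7]
4 top [148.3 226.7] [226.7 304.3]
4 side [177.4  91.8] [247.9 135.5]
8 top [148.3 226.9] [227.2 304.1]
8 side [177.8  91.8] [248.1 139.1]
12 top [148.2 227.1] [227.3 303.8]
12 side [178.   91.7] [248.2 142.3]
```

View pics/v3.png

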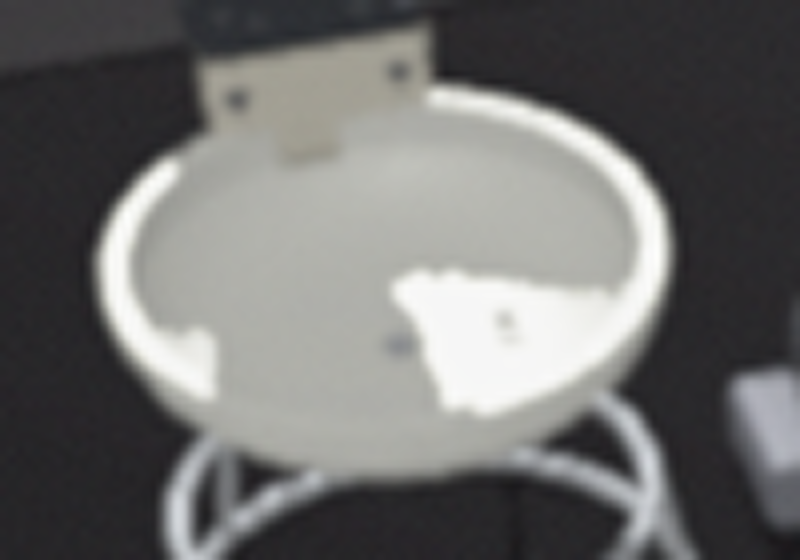

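arm_command:
  gripper: [0,0,0,0,0]
  dp:
    - [0.08,0.2,0.3]
    - [0,0,0.7]
    - [0,0,0.7]
    - [0,0,0.5]
    - [0,0,0.3]
  twist: [0,0,0,0,0]

```text
time: 12.8
tool_pos: [422.7, 412.9, 89.8]
tcp_rot: [-3.141, -0.001, 3.142]
contact_force: [0.3, 1.2, -1.6]
grip_width: 7.7
finger_force: 30.0
```

arm_command:
  gripper: [0,0,0,0,0]
  dp:
    - [0,0,0.1]
    - [0,0,0.1]
    - [0,0,0.1]
    - [0,0,0]
    - [0,0,0]
  twist: [0,0,0,0,0]

```text
time: 13.42
tool_pos: [423.0, 413.0, 83.4]
tcp_rot: [3.141, 0.0, 3.142]
contact_force: [-0.4, 0.6, -1.9]
grip_width: 8.1
finger_force: 30.0
```

arm_command:
  gripper: [0,0,0,0,0]
  dp:
    - [0,0,0.1]
    - [0,0,0.1]
    - [0,0,0.05]
    - [0,0,0]
    - [0,0,0]
  twist: [0,0,0,0,0]

```text
time: 14.05
tool_pos: [422.9, 413.3, 77.3]
tcp_rot: [3.141, 0.0, -3.142]
contact_force: [-1.7, 2.6, 1.5]
grip_width: 7.8
finger_force: 30.0
```

arm_command:
  gripper: [0,0,0,0,0]
  dp:
    - [0,0,0.08]
    - [0,0,0.06]
    - [0,0,0]
    - [0,0,0]
    - [0,0,0]
  twist: [0,0,0,0,0]

```text
time: 14.68
tool_pos: [423.2, 413.1, 74.6]
tcp_rot: [3.141, 0.001, -3.142]
contact_force: [-3.6, 1.9, 9.4]
grip_width: 8.1
finger_force: 30.2
```

arm_command:
  gripper: [0,0,0,0,0]
  dp:
    - [0,0,0.05]
    - [0,0,0.04]
    - [0,0,0]
    - [0,0,0]
    - [0,0,0]
  twist: [0,0,0,0,0]

```text
time: 15.3
tool_pos: [423.7, 412.8, 73.5]
tcp_rot: [3.141, 0.002, 3.142]
contact_force: [-4.3, -2.3, 16.0]
grip_width: 8.1
finger_force: 30.4
```

Run:
```python
from h import *
t=capture('top');s=capture('side')
v=np.hstack([cv2.resize(t[225:310,145:245],(400,340)),cv2.resize(s[85:185,165:265],(400,340))])[:,:,::-1]
cv2.imwrite('pics/v4.png',v)
```

```text
(no output)
```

View pics/v4.png

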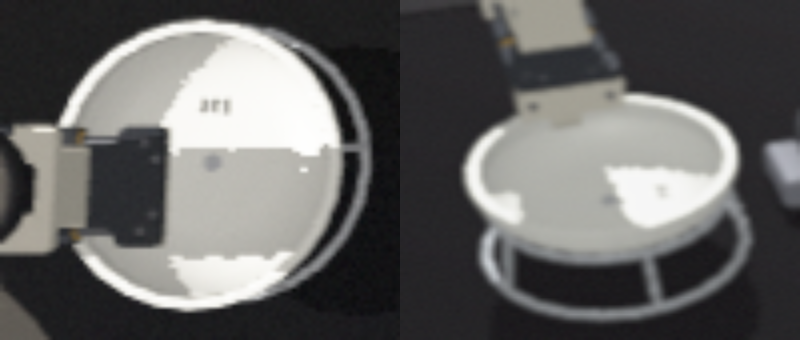

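The lid sits in the hoop, nearly level in both views. I'll relieve the press, release and retreat upwards.

arm_command:
  gripper: [0,0,12,16,24]
  dp:
    - [0,0,-0.04]
    - [0,0,0]
    - [0,0,0]
    - [0,0,0]
    - [0,0,0]
  twist: [0,0,0,0,0]

```text
time: 16.02
tool_pos: [422.8, 412.6, 71.8]
tcp_rot: [-3.141, -0.001, 3.141]
contact_force: [0.6, -0.8, 0.1]
grip_width: 21.4
finger_force: 0.0
```

arm_command:
  gripper: [40,44,44,44,44]
  dp:
    - [0,0,0]
    - [0,0,0]
    - [0,0,-0.4]
    - [0,0,-1]
    - [0,0,-1]
  twist: [0,0,0,0,0]

```text
time: 16.65
tool_pos: [423.0, 413.0, 133.5]
tcp_rot: [3.141, 0.0, -3.142]
contact_force: [0.2, 0.8, -0.4]
grip_width: 43.5
finger_force: 0.0
```

arm_command:
  gripper: [40,40,40,40,40]
  dp:
    - [-1,-1,-0.5]
    - [-1,-1,0]
    - [-1,-1,0]
    - [-1,-1,0]
    - [-1,-1,0]
  twist: [0,0,0,0,0]

```text
time: 17.27
tool_pos: [548.8, 287.1, 145.7]
tcp_rot: [3.141, 0.001, -3.142]
contact_force: [0.5, -0.5, -0.2]
grip_width: 39.9
finger_force: 0.0
```

arm_command:
  gripper: [40,40,40,40,40]
  dp:
    - [0,-1,0]
    - [0,-1,0]
    - [0,-1,0]
    - [0,-1,0]
    - [0,-1,0]
  twist: [0,0,0,0,0]

```text
time: 17.9
tool_pos: [548.1, 162.2, 145.6]
tcp_rot: [3.141, 0.001, 3.142]
contact_force: [0.1, 0.5, -0.0]
grip_width: 39.9
finger_force: 0.0
```

Run:
```python
from h import *
t=capture('top');s=capture('side');o=get_obs();p=o['tool_pos'];print(p)
cv2.imwrite('pics/t5.png',t[:,:,::-1]);cv2.imwrite('pics/s5.png',s[:,:,::-1])
for z in(85,87,89):print(z,'L',blob('top',t,(145,222,245,312),z,thr=120),blob('side',s,(160,90,260,165),z,thr=120))
print('S',blob('top',t,(285,192,345,250),46),blob('side',s,(255,185,320,237),46))
x0=[436.6,322.4]
print(stand({'top':t},x0,[(96,3.5)]),stand({'side':s},x0,[(96,3.5)]))
```

```text
[548.19092613 160.97505636 145.52730369]
85 L (array([432.2, 303.7, 115.9]), np.float64(8.22)) (array([438.3, 297.9, 128.2]), np.float64(9.98))
87 L (array([432.3, 303.2, 115.7]), np.float64(8.21)) (array([438. , 295.2, 127.9]), np.float64(9.96))
89 L (array([432.3, 302.7, 115.5]), np.float64(8.19)) (array([437.7, 292.6, 127.6]), np.float64(9.93))
S (array([560.8,   0.7,  57.1]), np.float64(0.28)) (array([5.605e+02, 4.000e-01, 6.150e+01]), np.float64(2.65))
(array([435.3, 349.5]), np.float64(-201.02391052246094)) (array([436.8, 323.3]), np.float64(-162.920166015625))
```

```bash
cat >> h.py <<'E'
def rimscore(n,im,c,r,z,d=6):
    g=cv2.GaussianBlur(cv2.cvtColor(im,cv2.COLOR_RGB2GRAY),(0,0),.7).astype('f4')
    o=[]
    for rr,zz in((r-4,z),(r+d,z-5)):
        q=proj(n,np.c_[C*rr+c,np.full(360,zz)]).astype('f4')
        o.append(np.minimum(cv2.remap(g,q[:,0],q[:,1],cv2.INTER_LINEAR).ravel(),200))
    return (o[0]-o[1]).mean()
def rimxyz(n,im,c0,r,z0,dz=(0,)):
    out=[]
    for z in dz:
        b=max((rimscore(n,im,np.array(c0)+[i,j],r,z0+z),i,j) for i in range(-16,17,4) for j in range(-16,17,4))
        s=minimize(lambda v:-rimscore(n,im,v,r,z0+z),np.array(c0)+b[1:],method='Nelder-Mead')
        out.append((z,s.x.round(1),round(-s.fun,1)))
    return out
E
python3 - <<'E'
from h import *
t=cv2.imread('pics/t5.png')[:,:,::-1];s=cv2.imread('pics/s5.png')[:,:,::-1]
t0=cv2.imread('pics/top0.png')[:,:,::-1];s0=cv2.imread('pics/side0.png')[:,:,::-1]
print(rimxyz('top',t0,[463,-302],96,68),rimxyz('side',s0,[463,-302],96,68,(-6,0,6)))
print(rimxyz('top',t,[437,322],96,92),rimxyz('side',s,[437,322],96,92,(-6,0,6)))
print(rimxyz('top',t,[560,1],57,51),rimxyz('side',s,[560,1],57,51,(-6,0,6)))
cv2.imwrite('pics/v6.png',np.hstack([cv2.resize(t[220:312,140:240],(400,368)),cv2.resize(s[90:182,165:265],(400,368))])[:,:,::-1])
E
```

```text
[(0, array([ 463.4, -303.4]), np.float64(174.3))] [(-6, array([ 464. , -296.9]), np.float64(143.6)), (0, array([ 463. , -300.9]), np.float64(152.5)), (6, array([ 461.9, -304.7]), np.float64(158.8))]Traceback (most recent call last):
  File "<stdin>", line 5, in <module>
  File "h.py", line 66, in rimxyz
    s=minimize(lambda v:-rimscore(n,im,v,r,z0+z),np.array(c0)+b[1:],method='Nelder-Mead')
    res = _minimize_neldermead(fun, x0, args, callback, bounds=bounds,
                               **options)
    fsim[j] = func(sim[j])
              ~~~~^^^^^^^^
    fx = function(np.copy(x), *(wrapper_args + args))
  File "h.py", line 66, in <lambda>
    s=minimize(lambda v:-rimscore(n,im,v,r,z0+z),np.array(c0)+b[1:],method='Nelder-Mead')
                         ~~~~~~~~^^^^^^^^^^^^^^^
  File "h.py", line 59, in rimscore
    q=proj(n,np.c_[C*rr+c,np.full(360,zz)]).astype('f4')
      ~~~~^^^^^^^^^^^^^^^^^^^^^^^^^^^^^^^^^
  File "h.py", line 11, in proj
    c=get_calibration(n);R=Ro.from_euler('xyz',c['attitude']).as_matrix()
ValueError: time passes only in moves, steps and waits
```

arm_command:
  gripper: [40,40,40,40,40]
  dp:
    - [0,-1,0]
    - [0,-1,0]
    - [0,-1,0]
    - [0,0,0]
    - [0,0,0]
  twist: [0,0,0,0,0]

```text
time: 18.62
tool_pos: [548.0, 88.9, 145.0]
tcp_rot: [3.141, 0.0, -3.141]
contact_force: [-0.0, 0.6, -0.1]
grip_width: 39.6
finger_force: 0.0
```

```bash
sed -i '3i import functools\nget_calibration=functools.lru_cache(get_calibration)' h.py
python3 - <<'E'
from h import *
t=cv2.imread('pics/t5.png')[:,:,::-1];s=cv2.imread('pics/s5.png')[:,:,::-1]
print(rimxyz('top',t,[437,322],96,92),rimxyz('side',s,[437,322],96,92,(-6,0,6)))
print(rimxyz('top',t,[560,1],57,51),rimxyz('side',s,[560,1],57,51,(-6,0,6)))
E
```

```text
[(0, array([436.4, 323.8]), np.float64(101.2))] [(-6, array([438.1, 336.3]), np.float64(66.7)), (0, array([437.1, 327.4]), np.float64(73.5)), (6, array([436.3, 318.6]), np.float64(79.1))]
[(0, array([5.614e+02, 5.000e-01]), np.float64(164.0))] [(-6, array([563.6,   8.8]), np.float64(94.6)), (0, array([561.7,   2.7]), np.float64(98.4)), (6, array([560. ,  -3.4]), np.float64(102.3))]
```

arm_command:
  gripper: [40,40,40,40,40]
  dp:
    - [-0.51,-0.7,0]
    - [0,-0.68,0.5]
    - [0,0,1]
    - [0,0,0.5]
    - [0,0,0]
  twist: [0,0,0,0,0]

```text
time: 19.25
tool_pos: [559.9, 53.1, 93.5]
tcp_rot: [3.141, -0.003, 3.141]
contact_force: [0.1, 0.5, -0.0]
grip_width: 39.7
finger_force: 0.0
```

arm_command:
  gripper: [40,40,40,40,40]
  dp:
    - [0,0,0.8]
    - [0,0,0.8]
    - [0,0,0.5]
    - [0,0,0.3]
    - [0,0,0.04]
  twist: [0,0,0,0,0]

```text
time: 19.88
tool_pos: [560.7, 53.4, 33.7]
tcp_rot: [3.142, 0.0, -3.141]
contact_force: [-1.0, 0.2, 1.0]
grip_width: 40.0
finger_force: 0.0
```

arm_command:
  gripper: [24,14,11,8,6]
  dp:
    - [0,0,0]
    - [0,0,0]
    - [0,0,0]
    - [0,0,0]
    - [0,0,0]
  twist: [0,0,0,0,0]

```text
time: 20.5
tool_pos: [560.6, 53.3, 34.0]
tcp_rot: [-3.141, 0.0, -3.142]
contact_force: [-2.6, -0.8, 4.1]
grip_width: 7.6
finger_force: 29.5
```

arm_command:
  gripper: [2,0,0,0,0]
  dp:
    - [0,0,0]
    - [0,0,0]
    - [0,0,0]
    - [0,0,0]
    - [0,0,0]
  twist: [0,0,0,0,0]

```text
time: 21.12
tool_pos: [560.7, 53.5, 33.8]
tcp_rot: [3.142, 0.0, 3.142]
contact_force: [-1.6, -1.4, 4.8]
grip_width: 7.5
finger_force: 29.6
```

Lift to about TCP z = 160 and carry it to the stand. The target is TCP y ≈ 323.5+52 = 375, x ≈ 437. I stop short to measure.

arm_command:
  gripper: [0,0,0,0,0]
  dp:
    - [0,0,-0.2]
    - [0,0,-0.5]
    - [0,0,-1]
    - [0,0,-1]
    - [0,0,-1]
  twist: [0,0,0,0,0]

```text
time: 21.75
tool_pos: [560.8, 53.6, 127.6]
tcp_rot: [3.141, 0.001, -3.142]
contact_force: [-0.8, -0.6, -0.7]
grip_width: 7.5
finger_force: 29.7
```

arm_command:
  gripper: [0,0,0,0,0]
  dp:
    - [0,0,-0.8]
    - [0,0,-0.5]
    - [0,0.3,0]
    - [0,0.6,0]
    - [0,0.8,0]
  twist: [0,0,0,0,0]

```text
time: 22.38
tool_pos: [560.2, 97.2, 157.8]
tcp_rot: [3.141, -0.002, 3.141]
contact_force: [-0.2, -0.7, -0.8]
grip_width: 8.1
finger_force: 29.7
```

arm_command:
  gripper: [0,0,0,0,0]
  dp:
    - [0.5,0.8,0]
    - [0.5,0.8,0]
    - [0.5,0.8,0]
    - [0.5,0.8,0]
    - [0.5,0.8,0]
  twist: [0,0,0,0,0]

```text
time: 23.0
tool_pos: [496.4, 197.6, 158.5]
tcp_rot: [3.142, -0.001, -3.141]
contact_force: [0.4, -0.1, -0.8]
grip_width: 7.7
finger_force: 29.7
```

arm_command:
  gripper: [0,0,0,0,0]
  dp:
    - [0.5,0.8,0]
    - [0.5,0.8,0]
    - [0.5,0.8,0]
    - [0.5,0.8,0]
    - [0.45,0.8,0]
  twist: [0,0,0,0,0]

```text
time: 23.62
tool_pos: [435.0, 297.3, 158.5]
tcp_rot: [-3.141, -0.001, -3.141]
contact_force: [-0.6, -0.6, -0.8]
grip_width: 7.6
finger_force: 29.7
```

arm_command:
  gripper: [0,0,0,0,0]
  dp:
    - [0,0.8,0]
    - [0,0.8,0]
    - [0,0.8,0]
    - [0,0.5,0]
    - [0,0.2,0]
  twist: [0,0,0,0,0]

```text
time: 24.25
tool_pos: [436.9, 374.1, 158.5]
tcp_rot: [-3.141, -0.0, -3.141]
contact_force: [-0.1, -0.7, -0.7]
grip_width: 7.5
finger_force: 29.7
```

```bash
cat > m.py <<'E'
from h import *
t=capture('top');s=capture('side');o=get_obs();p=o['tool_pos'];print(p,o['contact_force'].round(1))
cv2.imwrite('pics/t7.png',t[:,:,::-1]);cv2.imwrite('pics/s7.png',s[:,:,::-1])
g=p+[0,-52,17];print(proj('top',g),proj('side',g))
for n,im in(('top',t),('side',s)):print(n,rimxyz(n,im,g[:2],57,g[2],(-8,-4,0)))
cv2.imwrite('pics/v7.png',np.hstack([cv2.resize(t[220:312,140:240],(400,368)),cv2.resize(s[70:162,165:265],(400,368))])[:,:,::-1])
E
python3 m.py
```

```text
[436.91962165 373.59569613 158.51208492] [-0.1  0.5 -0.8]
[[184.11011218 265.75177921]] [[211.4483314  107.60812962]]
top [(-8, array([471.5, 311.1]), np.float64(36.0)), (-4, array([471. , 310.3]), np.float64(36.0)), (0, array([459.3, 336.7]), np.float64(12.7))]
side [(-8, array([442.6, 337.7]), np.float64(56.0)), (-4, array([442.1, 331.5]), np.float64(57.9)), (0, array([441.4, 324.9]), np.float64(59.6))]
```

View pics/v7.png

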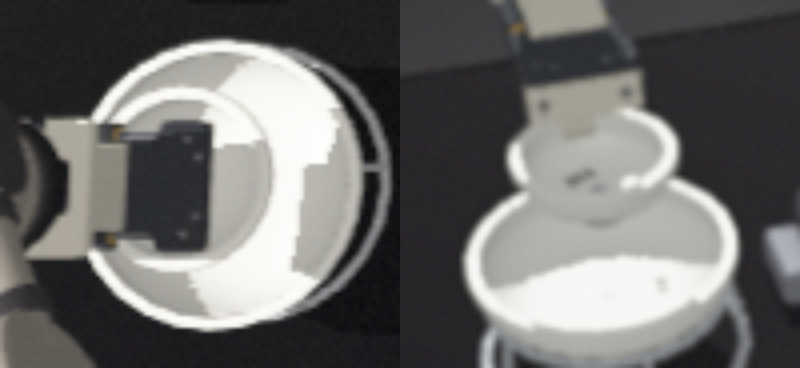

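The views show the small lid held level: rim centre about side px (213.4,108) and top px (185.5,264.5). That puts it 4 mm too far in +x and 2 mm short in y. I'll correct and lower.

arm_command:
  gripper: [0,0,0,0,0]
  dp:
    - [0.16,0.08,0.3]
    - [0,0,0.7]
    - [0,0,0.7]
    - [0,0,0.5]
    - [0,0,0.3]
  twist: [0,0,0,0,0]

```text
time: 24.98
tool_pos: [432.7, 375.1, 95.5]
tcp_rot: [-3.141, -0.001, 3.141]
contact_force: [-0.2, -0.2, -1.2]
grip_width: 7.6
finger_force: 29.7
```

arm_command:
  gripper: [0,0,0,0,0]
  dp:
    - [0,0,0.1]
    - [0,0,0.1]
    - [0,0,0]
    - [0,0,0]
    - [0,0,0]
  twist: [0,0,0,0,0]

```text
time: 25.6
tool_pos: [433.0, 375.5, 91.5]
tcp_rot: [3.141, 0.0, -3.142]
contact_force: [0.3, -0.1, -0.7]
grip_width: 7.5
finger_force: 29.7
```

arm_command:
  gripper: [0,0,0,0,0]
  dp:
    - [0,0,0.06]
    - [0,0,0.06]
    - [0,0,0]
    - [0,0,0]
    - [0,0,0]
  twist: [0,0,0,0,0]

```text
time: 26.22
tool_pos: [432.9, 375.4, 88.3]
tcp_rot: [3.141, 0.0, 3.142]
contact_force: [0.2, 0.3, -0.8]
grip_width: 7.4
finger_force: 29.7
```

arm_command:
  gripper: [0,0,0,0,0]
  dp:
    - [0,0,0.05]
    - [0,0,0.05]
    - [0,0,0]
    - [0,0,0]
    - [0,0,0]
  twist: [0,0,0,0,0]

```text
time: 26.85
tool_pos: [432.9, 375.4, 85.8]
tcp_rot: [3.141, 0.0, 3.142]
contact_force: [0.7, -0.1, -0.4]
grip_width: 7.5
finger_force: 29.7
```

arm_command:
  gripper: [0,0,0,0,0]
  dp:
    - [0,0,0.04]
    - [0,0,0.04]
    - [0,0,0]
    - [0,0,0]
    - [0,0,0]
  twist: [0,0,0,0,0]

```text
time: 27.48
tool_pos: [433.1, 375.8, 84.2]
tcp_rot: [3.141, 0.001, -3.142]
contact_force: [-2.6, 3.3, 5.3]
grip_width: 7.7
finger_force: 29.7
```

arm_command:
  gripper: [8,10,12,15,18]
  dp:
    - [0,0,0]
    - [0,0,0]
    - [0,0,0]
    - [0,0,0]
    - [0,0,0]
  twist: [0,0,0,0,0]

```text
time: 28.1
tool_pos: [432.9, 375.3, 83.6]
tcp_rot: [-3.141, -0.0, 3.142]
contact_force: [-0.0, 0.8, -0.5]
grip_width: 17.3
finger_force: 0.0
```

arm_command:
  gripper: [18,18,18,18,18]
  dp:
    - [0,0,0]
    - [0,0,-0.2]
    - [0,0,-0.5]
    - [0,0,-1]
    - [0,0,-1]
  twist: [0,0,0,0,0]

```text
time: 28.72
tool_pos: [433.0, 375.5, 152.9]
tcp_rot: [3.141, 0.001, -3.142]
contact_force: [0.2, -0.2, -0.5]
grip_width: 17.7
finger_force: 0.0
```

arm_command:
  gripper: [18,18,18,18,18]
  dp:
    - [0,0,-1]
    - [0,-1,-1]
    - [-1,-1,0]
    - [-1,-1,0]
    - [-1,-1,0]
  twist: [0,0,0,0,0]

```text
time: 29.35
tool_pos: [508.7, 274.7, 202.6]
tcp_rot: [3.141, 0.002, -3.141]
contact_force: [0.1, 0.2, -0.3]
grip_width: 18.1
finger_force: 0.0
```

arm_command:
  gripper: [18,18,18,18,18]
  dp:
    - [0,-1,0]
    - [0,-1,0]
    - [0,-1,0]
    - [0,-1,0]
    - [0,-1,0]
  twist: [0,0,0,0,0]

```text
time: 29.98
tool_pos: [508.0, 149.6, 202.3]
tcp_rot: [3.141, 0.001, -3.142]
contact_force: [-0.3, -0.7, 0.4]
grip_width: 17.6
finger_force: 0.0
```

arm_command:
  gripper: [18,18,18,18,18]
  dp:
    - [0,-1,0]
    - [0,-1,0]
    - [0,-1,0]
    - [0,-1,0]
    - [0,-1,0]
  twist: [0,0,0,0,0]

```text
time: 30.6
tool_pos: [508.0, 24.6, 202.3]
tcp_rot: [-3.142, 0.002, -3.141]
contact_force: [-0.3, 0.0, -0.6]
grip_width: 17.9
finger_force: 0.0
```

Run:
```python
from h import *
t=capture('top');s=capture('side');print(get_obs()['tool_pos'])
cv2.imwrite('pics/t8.png',t[:,:,::-1]);cv2.imwrite('pics/s8.png',s[:,:,::-1])
print('L',rimxyz('top',t,[437,323],96,92),rimxyz('side',s,[437,325],96,92,(-4,0,4)))
for d in(5,9):
  rs=lambda n,im,c,z:rimscore(n,im,c,57,z,d)
  for n,im in(('top',t),('side',s)):
    b=max((round(float(rs(n,im,np.array([437+i,323+j]),101)),1),437+i,323+j) for i in range(-24,25,2) for j in range(-24,25,2));print('S',n,b)
x0=[436.6,322.4];print('foot',stand({'side':s},x0,[(96,3.5)]))
```

```text
[508.15064655  23.56309915 202.20837706]
L [(0, array([437., 323.]), np.float64(156.8))] [(-4, array([435.5, 332.5]), np.float64(53.4)), (0, array([435.3, 326.8]), np.float64(55.3)), (4, array([434.9, 321.2]), np.float64(56.8))]
S top (16.5, 435, 325)
S side (12.6, 461, 347)
S top (30.4, 413, 347)
S side (25.7, 461, 347)
foot (array([436.6, 323.2]), np.float64(-159.35482788085938))
```

Run:
```python
from h import *
t=cv2.imread('pics/t8.png',0)
print(proj('top',[[436.6,323,101],[436.6,323,92]]).round(1))
u=cv2.resize(t[222:312,145:245],None,fx=4,fy=4,interpolation=cv2.INTER_CUBIC)
for p2 in(30,22,16):
    c=cv2.HoughCircles(u,cv2.HOUGH_GRADIENT,1,15,param1=60,param2=p2,minRadius=72,maxRadius=96)
    if c is not None: print(p2,np.c_[c[0][:5,:2]/4+[145,222],c[0][:5,2]/4].round(1).tolist())
print('row',t[263:269,152:240].mean(0).astype(int).tolist());print('col',t[226:308,188:194].mean(1).astype(int).tolist())
```

```text
[[192.2 265.5]
 [193.1 265.4]]
30 [[192.9, 266.6, 21.9]]
22 [[192.9, 266.6, 21.9], [195.1, 263.6, 22.5]]
16 [[192.9, 266.6, 21.9], [211.6, 271.6, 23.9], [211.9, 258.1, 23.9], [196.1, 268.9, 22.2], [211.1, 266.4, 19.4]]
row [31, 30, 29, 30, 30, 72, 224, 251, 238, 174, 144, 153, 163, 164, 165, 168, 169, 171, 174, 233, 250, 245, 206, 146, 153, 163, 167, 170, 172, 175, 177, 181, 183, 183, 171, 157, 155, 160, 180, 232, 248, 246, 239, 231, 230, 237, 247, 250, 250, 251, 251, 251, 251, 252, 252, 253, 253, 253, 252, 251, 250, 242, 204, 173, 183, 182, 181, 179, 179, 178, 177, 175, 174, 171, 191, 240, 250, 233, 142, 33, 18, 17, 43, 112, 139, 97, 24, 20]
col [30, 29, 30, 48, 147, 248, 246, 194, 165, 168, 170, 172, 174, 176, 178, 178, 181, 190, 202, 238, 248, 245, 171, 167, 171, 175, 176, 178, 180, 182, 186, 188, 195, 197, 206, 207, 216, 216, 215, 212, 176, 194, 207, 182, 194, 182, 153, 193, 212, 210, 198, 195, 193, 182, 189, 175, 165, 165, 165, 245, 248, 247, 234, 240, 235, 235, 220, 217, 213, 200, 186, 175, 174, 211, 250, 245, 139, 26, 27, 27, 26, 27]
```

The circle fit puts the small rim at px (192.9,266.6), radius 21.9. A centred nest should be at about (192.2,265.5), radius 21.2, so it is centred within about 3 mm. I'll hand in.

```bash
python3 -c "
from plant import *
print(close_job())"
```

```text
the job is handed in; nothing more can be done
None
```

The job is handed in at about 31 s: the large cover sits in the ring stand within about 2 mm of centre and the small one is nested in it within about 3 mm, by camera fits; level was not measured after release and the hand-in returned no verdict.

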